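Set the crosscut length stop to the marked notch

ROBOT

A 6-joint arm with a two-finger parallel gripper is mounted at the origin on the work surface. World frame = base frame: x ahead of the robot, y to its left, z up, the work surface at z = 0. Lengths are in m, angles in degrees, forces in N, time in s.
With the tool pointing down it reaches from about 0.375 to 0.9 m from the base axis. Payload 3.1 kg.
Tool frame: the origin (TCP) lies at the very end of the fingers, on their centre line; the grasp point (between the pads) lies 19 mm behind it (grip_point_offset is the distance from the TCP to the grasp point, in m); y points along the fingers, z is the direction in which the jaws open and shut, and the axes are right-handed (so a half turn about y gives the same grasp; the last joint's range is limited). The gripper opens to 87 mm and grips with 3 to 60 N. Pads are 19 mm wide; open, the fingers measure 117 mm over their backs; the gripper's body (75 mm by 190 mm) begins 51 mm behind the grasp point.
Start: joints at [65.231, 30.224, 82.088, -0, 67.689, -10.227], TCP at [0.157, 0.605, 0.223] pointing down, gripper open.
Joint ranges: [-176.69, 176.69], [-43.24, 126.21], [12.49, 139.97], [-82, 262], [0, 151.66], [-163.58, 163.58]. Speed limits (degrees/s): [159.86, 159.86, 180, 180, 180, 180].

INTERFACE

Orientations are given as [roll, pitch, yaw] about the fixed x, y, z axes, in that order (R = Rz(yaw) Ry(pitch) Rx(roll)).
In Python, from cell import get_state, camera, get_calibration, close_job, recognise, grip_point_offset gives the robot as it stands.
- The arm moves only by the tool play_rows, never from a script. Its argument "moves" is a list of rows, each a list of 3 entries, a list of its own where there are three numbers: the shift along the tool's x, y, z in mm, then the turn, a rotation vector about the tool's x, y, z in rad, then the opening, from -1 (shut) to 1 (fully open). A call has 1 to 20 rows; each row shifts and turns the pose as measured when the row begins, along the tool's axes as they then stand; what a row does not reach is not made up. A row lasts 1/8 s, in which the tool goes at most 62.5 mm and 10.7 degrees, less where a joint would pass 70% of its speed; a pose out of reach is approached as far as the arm can. A call is refused whole if a number of a shift passes 62.5 or a number of a turn 0.188, either way. A call with a gripper value outside its range is refused whole. The fingers move at their own pace and stop on an object; "force" is the grip in N (left out, the last holds). Time passes only in rows, so rows that do not move let the fingers close. It gives the time, the measured TCP pose, the force and the opening at its end, in the units of the state.
- get_state(): the state, without advancing time (a new reading comes with each control period).
- camera(name): name is "side" or "top" or "wrist"; returns (picture, depth): 384x512x3 uint8, blue, green, red; 384x512 float32, m along the optical axis (not along the pixel's ray), 0 where there is no reading.
- get_calibration(name): a dict with "vertical_fov" (degrees; the focal length in pixels is half the picture's height over the tangent of half this angle, whatever the lens; pixels are square), "cx", "cy" (the principal point, pixels), "T" (4x4, takes a point from camera to world coordinates). Camera axes: x right, y up, looking along -z (the intrinsics and any distortion apply to the point x, -y, -z); pixel columns grow to the right and rows downward; lengths in m; the calibration is good to about 2 mm. The wrist camera is an equidistant fisheye: a pixel r from the principal point sees the ray r / f radians off the axis. A picture is of the moment at which its call begins: read the wrist's pose just before it. get_calibration takes no time and is no camera call; for the wrist camera it gives the pose at the moment of the call.
- close_job(): hands the job in, once; it reports no verdict.
Trained networks look in the newest picture that a camera, given by its name, has taken for a name from the list of things; names that differ only in an ending like _2 or _b are one class to them, and where a whole thing is asked for, a point or a joint stands for the part that bears it (a point fixed in the world has none). Each returns a list of dicts, best first, with "score" (0 to 1); they miss things now and then, are a little off and sometimes report something else, mostly with a low value. They report only what shows in the picture. A call takes as long as a camera call.
- recognise(camera, query): "pixel" ([column, row] in pixels, amid what is visible of it).
The state is a dict: "t": time; "q": joint angles; "qvel": joint speeds; "joint_torque": joint torques, N m; "position": TCP position; "eef_rot": TCP orientation; "contact_force": force on the tool from outside, world axes, zero at the start; "ft_torque": the same for the moment, N m; "gripper_width": finger opening in m.
Only numpy, scipy, OpenCV 4.12 (cv2) and the standard library are available. Lean on these libraries where they do the work, as an engineer would, in place of code of your own. Each camera call takes 0.05 s, during which the arm holds its last target. There are 200 camera calls.

TASK

Set the saw's length stop to the red marker: hold the carriage's release bar up, slide the carriage along to the red marker, and let go so that the tooth catches fully in the notch nearest to that marker. If it has not dropped, ease the carriage a little to and fro until it does; do not force the tooth against the notches, and leave the other things on the bench alone.

Things in the scene. Friction and masses are not known exactly. Their poses are not given: they have to be found in the camera images.
- track: length-stop track of a crosscut jig, fixed to the bench: plywood base board 220 x 480 x 15 mm with an aluminium rail 40 mm wide and black end caps 60 mm high. Origin on the bench under the rail's middle; y runs along the rail (the way the carriage slides), x across it towards the markers, z up.
- strip_mid (a point): nominal middle of the brass notched strip on the rail, at its top, 55 mm above the bench. Strip 10 mm tall: a parking gap 60 mm long, then on each side four square notches 12 mm wide, nominally 46, 78, 110, 142 mm from the middle, flat lands between. For the saw's fine adjustment all notches lie together up to 10 mm off these places, unmeasured: find them by feel. The strip does not move.
- carriage: blue stop carriage on the rail, 60 mm long along it, 70 mm wide, top 71 mm above the bench, a steel stop arm on the side away from the markers. Origin at the track's origin when in mid-travel, axes as the track's. 1.5 N of friction, 4 to 6 N with the tooth dragging on a land, travel 165 mm either way. It starts in the parking gap, tooth down: it cannot leave the gap until the bar is lifted.
- release_bar (a joint): lift of the release bar, m: 0 fully down (tooth in a notch or the gap), 0.0095 tooth resting on a land, 0.016 fully up; to slide past the strip hold it at 0.011 to 0.016. A damped spring and its weight press it down with 4.5 N (down) to 6 N (up). The steel tooth, 10 mm wide along the rail, has square flanks; it bears 25 N at most.
- bar_grip (a point): middle of the release bar's black grip: 14 x 14 mm, 80 mm long, lying across the rail (along the carriage's x), 40 mm free below it, posts at its ends leave 60 mm between them. 125 mm above the bench when down; moves with carriage and bar. Can be pinched from above with the fingers on its two long sides; then lift and slide by it.
- pointer (a point): point of the carriage's white pointer that passes over the markers; level with the tooth along the rail, 42 mm above the bench
- marker_red: the marker: a fixed pin in the base board with a RED head 16 mm in diameter, 20 mm tall; origin at its foot on the base board. It stands on the same line as the others, under the path of the pointer. It stands at the nominal place of a notch: the wanted notch is within 10 mm of it along the rail; the next ones, 32 mm off, are wrong.
- marker_blue: another marker: a fixed pin in the base board with a blue head 16 mm in diameter, 20 mm tall; origin at its foot on the base board. It stands on the same line as the others, under the path of the pointer. Not wanted now.
- marker_yellow: another marker: a fixed pin in the base board with a yellow head 16 mm in diameter, 20 mm tall; origin at its foot on the base board. It stands on the same line as the others, under the path of the pointer. Not wanted now.
- marker_green: another marker: a fixed pin in the base board with a green head 16 mm in diameter, 20 mm tall; origin at its foot on the base board. It stands on the same line as the others, under the path of the pointer. Not wanted now.
- offcut: loose oak offcut lying on the base board of the track, 35 x 90 x 25 mm; bystander, origin at its underside
- mallet: mallet lying on the bench, black rubber head, handle about 250 mm; bystander, origin under its handle's middle
- screwdriver: red-handled screwdriver on the bench; bystander, origin under its handle's middle
- dust_brush: bench brush; bystander, origin under its handle's middle
- tape_measure: red tape measure, 70 x 40 x 65 mm; bystander, origin at its underside
- glue_bottle: white glue bottle, 60 mm diameter, 170 mm tall, standing; bystander, origin at its underside
- oak_blank: oak block standing on end, 50 x 50 mm, 150 mm tall; bystander, origin at its underside

How it is judged:
By the outcome, as a careful person would: the job done as asked, in the order asked, and still so for the second after the job is handed in, with the robot touching nothing.
It also fails if it takes over 42 s, if anything falls off the work surface, if the arm or the gripper's body presses on something with over 40 N, if the wrist force passes 120 N, or if a joint passes its speed limit or range.

## Working session

There is one attempt and no reset: what is moved stays moved. The work goes in short steps, Python scripts to look and compute and a tool call to move; the robot and the scene stay as the last step left them, time stands still between calls to the robot, and variables do not carry over. Pictures are saved under pics/ and viewed, about 8 in all and at most 12, crops included, and the job is handed in when it is done.

Besides the shell and the picture viewer there is one more tool, called after "Request:" as a command line: name --argument value ..., lists and objects as JSON in quotes. play_rows: Moves the arm, as the interface text tells. Its arguments: {"type":"object","properties":{"moves":{"type":"array","items":{"type":"array"}},"force":{"type":"number"}},"required":["moves"]}

```bash
mkdir -p pics
cat > h.py <<'E'
import numpy as np,cv2
from cell import *
from scipy.spatial.transform import Rotation as R
def ray2w(name,px,depth=None,z=None,K=None):
    K=K or get_calibration(name);f=192/np.tan(np.radians(K["vertical_fov"]/2))
    T=np.array(K["T"]);u=(px[0]-K["cx"])/f;v=(px[1]-K["cy"])/f
    if name=="wrist":
        r=np.hypot(u,v);s=np.tan(r)/r if r>1e-9 else 1;u*=s;v*=s
    d=np.array([u,-v,-1.])
    if depth is not None: return T[:3,:3]@(d*depth)+T[:3,3]
    w=T[:3,:3]@d; return T[:3,3]+w*(z-T[2,3])/w[2]
E
python3 - <<'E'
from h import *
print(get_state())
for c in("top","side"):
    im,d=camera(c);cv2.imwrite(f"pics/{c}0.png",im);np.save(f"{c}0.npy",d)
    for q in("track","carriage","bar_grip","pointer","marker_red","marker_blue","marker_yellow","marker_green","offcut"):
        for r in recognise(c,q)[:2]:
            p=r["pixel"];dd=d[int(p[1]),int(p[0])]
            print(c,q,np.round(p),round(r["score"],2),np.round(ray2w(c,p,dd),3) if dd>0 else None)
E
```

```text
{'t': 0.0, 'q': array([ 6.52311829e+01,  3.02794509e+01,  8.21571084e+01,  4.22339608e-04,
        6.76886700e+01, -1.02263794e+01]), 'qvel': array([ 0.00398961, -0.00299768,  0.06244247, -0.04277443, -0.00688663,
       -0.07668952]), 'joint_torque': array([ 4.92776071e-04, -4.40044892e+01, -1.76591563e+01,  6.33544824e-02,
        5.83079411e-02, -1.74841193e-04]), 'position': array([0.15658141, 0.60430618, 0.22156243]), 'eef_rot': array([-9.01231706e+01,  2.26170871e-02, -1.45426228e+01]), 'contact_force': array([0.15509474, 0.40228615, 0.15441831]), 'ft_torque': array([-0.05994196, -0.02931188,  0.00182112]), 'gripper_width': 0.08690904440209637}
top track [240. 210.] 0.64 [0.493 0.049 0.023]
top carriage [242. 199.] 0.96 [0.521 0.043 0.071]
top carriage [414. 260.] 0.67 [ 0.333 -0.506  0.025]
top bar_grip [243. 196.] 0.41 [0.523 0.036 0.131]
top bar_grip [414. 264.] 0.29 [ 0.32  -0.507  0.021]
top marker_yellow [100. 238.] 0.3 [0.4   0.503 0.018]
top offcut [228. 235.] 0.87 [0.41  0.086 0.043]
side track [252. 224.] 0.6 [ 0.469 -0.024  0.011]
side carriage [255. 202.] 0.82 [0.499 0.024 0.076]
side bar_grip [262. 191.] 0.56 [0.528 0.026 0.119]
side pointer [257. 205.] 0.75 [0.504 0.017 0.067]
side marker_blue [259. 190.] 0.7 [0.515 0.021 0.13 ]
side offcut [232. 208.] 0.63 [0.417 0.068 0.038]
```

Run:
```python
import cv2
a=cv2.imread("pics/top0.png")[110:300,140:340];b=cv2.imread("pics/side0.png")[130:300,150:360]
cv2.imwrite("pics/a.png",cv2.resize(a,None,fx=3.1,fy=3.1,interpolation=cv2.INTER_CUBIC))
cv2.imwrite("pics/b.png",cv2.resize(b,None,fx=3.1,fy=3.1,interpolation=cv2.INTER_CUBIC))
```

```text
(no output)
```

View pics/a.png

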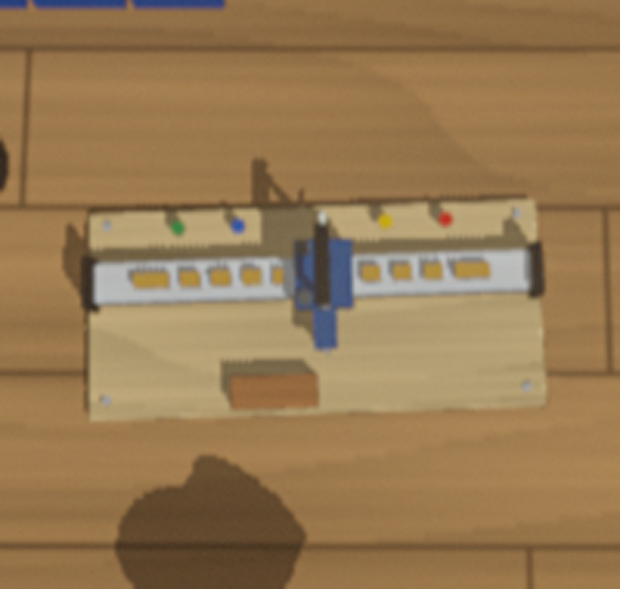

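View pics/b.png

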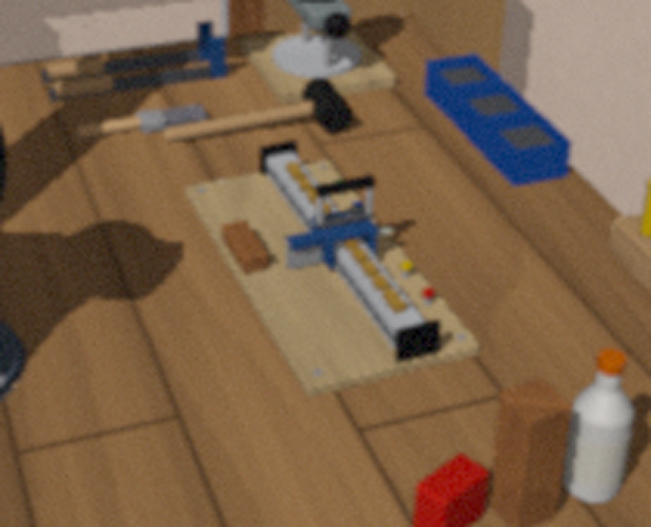

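Run:
```python
from h import *
im=cv2.imread("pics/top0.png");hsv=cv2.cvtColor(im,cv2.COLOR_BGR2HSV).astype(int);H,S,V=hsv[...,0],hsv[...,1],hsv[...,2]
K=get_calibration("top")
def cen(px,z): return ray2w("top",px,z=z,K=K)[:2]
c=lambda x,y:(140+x/3.1-.34,110+y/3.1-.34)
def blob(x,y,hlo,hhi):
    cx,cy=c(x,y);cx,cy=int(round(cx)),int(round(cy));r=4
    h=H[cy-r:cy+r+1,cx-r:cx+r+1];s=S[cy-r:cy+r+1,cx-r:cx+r+1]
    hh=(h-hlo)%180;m=(hh<=(hhi-hlo)%180)&(s>120)
    yy,xx=np.nonzero(m);w=s[m]-100.
    return (cx-r+(xx*w).sum()/w.sum(),cy-r+(yy*w).sum()/w.sum()),m.sum()
M={}
for n,x,y,l,h in(("green",178,228,45,90),("blue",237,226,95,130),("yellow",385,221,23,35),("red",445,219,170,8)):
    p,k=blob(x,y,l,h);M[n]=cen(p,.033);print(n,np.round(p,1),k,M[n])
g,r=M["green"],M["red"];u=(g-r)/np.linalg.norm(g-r);print("dir",u,np.degrees(np.arctan2(-u[0],u[1])))
for n in M:print(n,(M[n]-r)@u)
# base board edge corners (z=.015), caps (z .06), grip top z=.132
for nm,pts,z in(("capsL",[(82,258),(96,258),(82,309),(96,309)],.06),("capsR",[(528,243),(542,243),(530,297),(544,297)],.06),("grip",[(322,225),(322,303)],.132),("lands",[(370,271),(401,270),(431,269)],.055),("board",[(90,209),(536,199),(90,419),(545,405)],.015)):
    for p in pts: print(nm,p,np.round(cen(c(*p),z),4),"along from red",round((cen(c(*p),z)-r)@u*1000,1))
# carriage depth
```

```text
green [196.6 182.9] 5 [0.58079354 0.19191932]
blue [216.3 182.3] 6 [0.58281435 0.12753558]
yellow [263.9 180.9] 21 [ 0.58758175 -0.02843614]
red [283.3 180.3] 13 [ 0.58968188 -0.09222093]
dir [-0.03126624  0.99951109] 1.791715377606251
green 0.284279233924511
blue 0.2198637918092371
yellow 0.06381926624775504
red 0.0
capsL (82, 258) [0.5432 0.2848] along from red 378.3
capsL (96, 258) [0.5432 0.2703] along from red 363.8
capsL (82, 309) [0.4903 0.2828] along from red 377.9
capsL (96, 309) [0.4904 0.2684] along from red 363.6
capsR (528, 243) [ 0.5594 -0.1753] along from red -82.1
capsR (542, 243) [ 0.5594 -0.1897] along from red -96.5
capsR (530, 297) [ 0.5033 -0.1761] along from red -81.1
capsR (544, 297) [ 0.5033 -0.1904] along from red -95.5
grip (322, 225) [0.5647 0.0353] along from red 128.3
grip (322, 303) [0.488  0.0349] along from red 130.2
lands (370, 271) [ 0.5308 -0.0123] along from red 81.8
lands (401, 270) [ 0.5319 -0.0443] along from red 49.7
lands (431, 269) [ 0.5329 -0.0752] along from red 18.7
board (90, 209) [0.6037 0.2882] along from red 379.8
board (536, 199) [ 0.6151 -0.191 ] along from red -99.6
board (90, 419) [0.3801 0.28  ] along from red 378.5
board (545, 405) [ 0.3954 -0.1954] along from red -97.1
```

Request:
play_rows --moves '[[[0,0,0],[0,-0.145,0],1],[[0,0,0],[0,-0.14,0],1],[[25,0,-41],[0,0,0],1],[[25,0,-41],[0,0,0],1],[[25,0,-41],[0,0,0],1],[[25,0,-41],[0,0,0],1],[[25,0,-41],[0,0,0],1],[[25,0,-41],[0,0,0],1],[[25,0,-41],[0,0,0],1],[[25,0,-41],[0,0,0],1],[[25,0,-41],[0,0,0],1],[[25,0,-41],[0,0,0],1],[[25,0,-41],[0,0,0],1],[[25,0,-41],[0,0,0],1],[[25,0,-41],[0,0,0],1],[[0,0,0],[0,0,0],1]]'

```text
t: 3.0
position: [0.5193, 0.0724, 0.2249]
eef_rot: [-89.7, -0.8, 2.5]
contact_force: [0.0, 0.5, -0.8]
gripper_width: 0.0869
```

Run:
```python
from h import *
s=get_state();print(s["position"],s["eef_rot"])
K=get_calibration("wrist");print(K)
im,d=camera("wrist");np.save("w0.npy",d);cv2.imwrite("pics/w0r.png",im);cv2.imwrite("pics/w0.png",cv2.resize(im,None,fx=1.55,fy=1.55,interpolation=cv2.INTER_CUBIC))
for q in("bar_grip","carriage","pointer","marker_red","marker_yellow"):
    for r in recognise("wrist",q)[:2]:
        p=r["pixel"];dd=d[int(p[1]),int(p[0])]
        print(q,np.round(p),round(r["score"],2),np.round(ray2w("wrist",p,dd,K=K),3),np.round(ray2w("wrist",p,z=.132,K=K),3),np.round(ray2w("wrist",p,z=.033,K=K),3))
```

```text
[0.51927534 0.07241814 0.22486631] [-89.66123872  -0.77346891   2.48380072]
{'vertical_fov': 65.70646984690485, 'cx': 258.8930719068247, 'cy': 194.07664670497397, 'T': array([[-0.04278026, -0.95929481, -0.27914749,  0.4444321 ],
       [ 0.99906739, -0.03944011, -0.01757376,  0.06752938],
       [ 0.00584881, -0.27963896,  0.96008741,  0.38620207],
       [ 0.        ,  0.        ,  0.        ,  1.        ]])}
bar_grip [219. 192.] 0.86 [0.518 0.037 0.133] [0.518 0.037 0.132] [0.547 0.025 0.033]
bar_grip [510. 130.] 0.43 [0.426 0.483 0.015] [0.432 0.352 0.132] [0.427 0.462 0.033]
carriage [220. 195.] 0.73 [0.52  0.038 0.132] [0.52  0.038 0.132] [0.55  0.026 0.033]
carriage [222. 182.] 0.62 [0.508 0.039 0.132] [0.508 0.039 0.132] [0.533 0.028 0.033]
pointer [224. 180.] 0.57 [0.507 0.041 0.132] [0.507 0.041 0.132] [0.531 0.03  0.033]
pointer [223. 195.] 0.36 [0.521 0.04  0.131] [0.521 0.04  0.132] [0.551 0.03  0.033]
marker_red [136. 217.] 0.48 [ 0.585 -0.089  0.035] [ 0.546 -0.046  0.132] [ 0.586 -0.09   0.033]
```

View pics/w0.png

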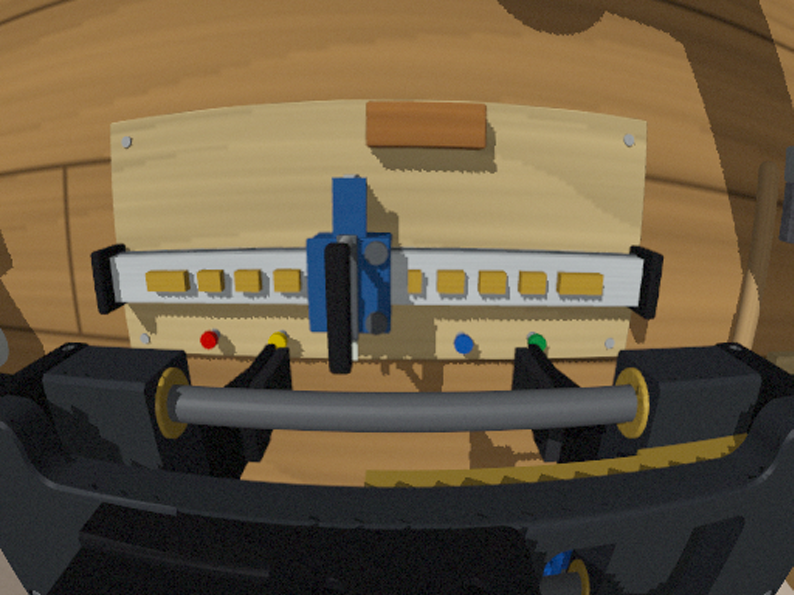

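Run:
```python
from h import *
im=cv2.imread("pics/w0r.png");K=None
T=np.array([[-0.04278026,-0.95929481,-0.27914749,0.4444321],[0.99906739,-0.03944011,-0.01757376,0.06752938],[0.00584881,-0.27963896,0.96008741,0.38620207],[0,0,0,1]])
K={"vertical_fov":65.70646984690485,"cx":258.893,"cy":194.0766,"T":T}
P=lambda u,v,z:ray2w("wrist",(u/1.55-.2,v/1.55-.2),z=z,K=K)[:2]
m={n:P(u,v,.034) for n,u,v in(("red",209,338),("yellow",278,339),("blue",463,342),("green",537,340))}
u=(m["green"]-m["red"]);u/=np.linalg.norm(u)
for n in m:print(n,m[n],(m[n]-m["red"])@u)
print("dir",u)
g=[P(339,243,.132),P(340,372,.132)];print("grip",g,sum(g)/2,[(x-m["red"])@u for x in g])
hsv=cv2.cvtColor(im,cv2.COLOR_BGR2HSV).astype(int)
for row in(177,180,183):
    b=(abs(hsv[row,:,0]-22)<6)&(hsv[row,:,1]>170)&(hsv[row,:,2]>120)
    e=np.nonzero(np.diff(b.astype(int)))[0]
    e=[x for x in e if 90<x<395]
    print(row,[(int(x),round(float((ray2w("wrist",(x+.5,row),z=.055,K=K)[:2]-m["red"])@u*1000),1)) for x in e])
print("top", )
```

```text
red [ 0.58695987 -0.09143868] 0.0
yellow [ 0.58405924 -0.02794357] 0.06355941258881168
blue [0.57984499 0.12610089] 0.21765298205260308
green [0.57630716 0.18973188] 0.2813722947029566
dir [-0.03785984  0.99928306]
grip [array([0.48591245, 0.03571296]), array([0.56485777, 0.03657824])] [0.52538511 0.0361456 ] [np.float64(0.13088612467358277), np.float64(0.1287619248384625)]
177 [(93, -43.5), (118, -6.2), (126, 5.1), (141, 25.5), (151, 38.6), (166, 57.7), (176, 70.1), (192, 89.5), (263, 171.8), (270, 179.8), (282, 193.6), (298, 212.1), (308, 223.8), (325, 244.0), (335, 256.2), (351, 276.1), (361, 288.9), (387, 323.7)]
180 [(93, -44.1), (118, -6.6), (127, 6.1), (141, 25.1), (151, 38.3), (166, 57.5), (176, 69.9), (192, 89.4), (263, 171.9), (270, 179.9), (282, 193.7), (298, 212.2), (308, 224.0), (325, 244.3), (335, 256.4), (351, 276.4), (359, 286.6), (360, 287.9), (361, 289.2), (388, 325.5)]
183 [(94, -43.1), (118, -7.1), (127, 5.6), (141, 24.7), (151, 38.0), (166, 57.2), (176, 69.7), (192, 89.2), (263, 171.9), (270, 179.9), (282, 193.8), (298, 212.4), (308, 224.2), (325, 244.5), (334, 255.5), (351, 276.7), (359, 287.0), (387, 324.6)]
top
```

```bash
cat >> h.py <<'E'
def go(target,yaw=1.9):
    s=get_state();Rc=R.from_euler("xyz",s["eef_rot"],degrees=True);Rd=R.from_euler("xyz",[-90,0,yaw],degrees=True)
    d=np.array(target)-s["position"]
    print("t",s["t"],"pos",s["position"].round(4),"shift mm",(Rc.inv().apply(d)*1000).round(1),"turn",(Rc.inv()*Rd).as_rotvec().round(4),"F",s["contact_force"].round(1),"w",round(s["gripper_width"],4))
E
python3 -c "
from h import *
go([.5254,.0356,.2249]);go([.5254,.0356,.106])"
```

```text
t 3.3 pos [0.5156 0.0765 0.2246] shift mm [  7.7  -0.5 -41.3] turn [-0.0071  0.0165  0.0101] F [0.2 0.8 0.3] w 0.0871
t 3.3 pos [0.5156 0.0765 0.2246] shift mm [  6.5 118.4 -42.1] turn [-0.0071  0.0165  0.0101] F [0.2 0.8 0.3] w 0.0871
```

Request:
play_rows --moves '[[[4,0,-21],[-0.007,0.016,0.01],1],[[4,0,-21],[0,0,0],1],[[0,0,0],[0,0,0],1],[[0,0,0],[0,0,0],1]]'

```text
t: 3.8
position: [0.5253, 0.0341, 0.2249]
eef_rot: [-90.1, 0.0, 2.1]
contact_force: [1.3, 1.1, 1.6]
gripper_width: 0.0868
```

```bash
python3 -c "
from h import *
go([.5254,.0356,.106])"
```

```text
t 3.8 pos [0.5253 0.0341 0.2249] shift mm [  0.2 118.9   1.6] turn [ 0.0014  0.0026 -0.0006] F [1.3 1.1 1.6] w 0.0868
```

Request:
play_rows --moves '[[[0,30,0.8],[0,0,0],1],[[0,30,0.8],[0,0,0],1],[[0,30,0],[0,0,0],1],[[0,22,0],[0,0,0],1],[[0,5,0],[0,0,0],1],[[0,0,0],[0,0,0],1]]'

```text
t: 4.55
position: [0.5264, 0.0383, 0.1064]
eef_rot: [-90.1, -0.2, 2.2]
contact_force: [-0.7, -0.6, 0.3]
gripper_width: 0.0871
```

Run:
```python
from h import *
go([.5254,.0356,.106])
K=get_calibration("wrist");im,d=camera("wrist");cv2.imwrite("pics/w1.png",cv2.resize(im,None,fx=1.55,fy=1.55))
```

```text
t 4.55 pos [0.5264 0.0383 0.1064] shift mm [-1.1  0.4 -2.7] turn [0.0016 0.0056 0.0031] F [-0.7 -0.6  0.3] w 0.0871
```

View pics/w1.png

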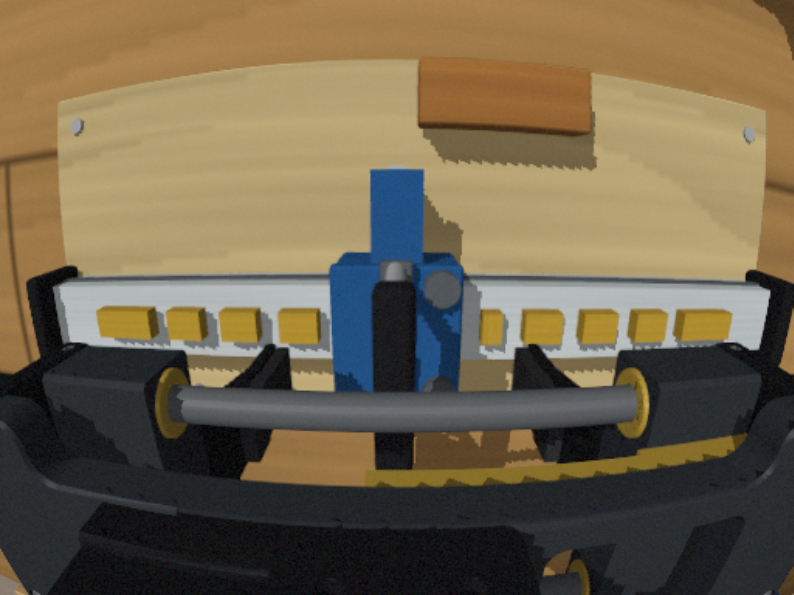

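Bar grip at column ~394 lies between the fingers (276…528), aligned. Closing.

Request:
play_rows --moves '[[[0,0,-2],[0,0,0],0.3],[[0,0,0],[0,0,0],-0.3],[[0,0,0],[0,0,0],-1],[[0,0,0],[0,0,0],-1],[[0,0,0],[0,0,0],-1],[[0,0,0],[0,0,0],-1]]' --force 25

```text
t: 5.35
position: [0.5284, 0.0359, 0.1094]
eef_rot: [-90.2, -0.5, 2.2]
contact_force: [0.2, -0.3, -0.7]
gripper_width: 0.0349
```

```bash
python3 -c "
from h import *
go([.5254,.0356,.106])"
```

```text
t 5.35 pos [0.5284 0.0359 0.1094] shift mm [-3.1  3.4 -0.2] turn [0.0027 0.0055 0.0092] F [ 0.2 -0.3 -0.7] w 0.0349
```

Request:
play_rows --moves '[[[-2,3,0],[0,0,0],-1],[[0,0,0],[0,0,0.006],-1],[[0,0,0],[0,0,0],-1],[[0,0,0],[0,0,0],-1]]'

```text
t: 5.85
position: [0.526, 0.0358, 0.1061]
eef_rot: [-90.1, -0.1, 2.2]
contact_force: [-0.6, 0.3, 0.5]
gripper_width: 0.0137
```

```bash
python3 -c "
from h import *
go([.5254,.0356,.106])"
```

```text
t 5.85 pos [0.526  0.0358 0.1061] shift mm [-0.6  0.1 -0.2] turn [0.0025 0.005  0.002 ] F [-0.6  0.3  0.5] w 0.0137
```

Request:
play_rows --moves '[[[0,-5,0],[0,0,0],-1],[[0,-5,0],[0,0,0],-1],[[0,-3.5,0],[0,0,0],-1],[[0,0,0],[0,0,0],-1]]'

```text
t: 6.35
position: [0.5259, 0.0358, 0.1189]
eef_rot: [-90.1, -0.1, 2.2]
contact_force: [1.0, 0.2, -5.8]
gripper_width: 0.0139
```

```bash
python3 -c "
from h import *
go([.5254,.0356,.1195])"
```

```text
t 6.35 pos [0.5259 0.0358 0.1189] shift mm [-0.6 -0.6 -0.2] turn [0.0022 0.0047 0.0013] F [ 1.   0.2 -5.8] w 0.0139
```

Request:
play_rows --moves '[[[0,-0.7,-8],[0,0,0],-1],[[0,0,-12],[0,0,0],-1],[[0,0,-12],[0,0,0],-1],[[0,0,-8],[0,0,0],-1]]'

```text
t: 6.85
position: [0.5273, -0.0055, 0.1195]
eef_rot: [-90.0, -0.1, 2.2]
contact_force: [1.5, 2.3, -5.3]
gripper_width: 0.0139
```

Request:
play_rows --moves '[[[0,0,-12],[0,0,0],-1],[[0,0,-14],[0,0,0],-1],[[0,0,-14],[0,0,0],-1],[[0,0,-14],[0,0,0],-1],[[0,0,-14],[0,0,0],-1],[[0,0,-10],[0,0,0],-1],[[0,0,-5],[0,0,0],-1],[[0,0,0],[0,0,0],-1]]'

```text
t: 7.85
position: [0.5304, -0.0961, 0.1192]
eef_rot: [-90.0, -0.0, 2.1]
contact_force: [1.8, 0.1, -6.5]
gripper_width: 0.0138
```

Run:
```python
from h import *
go([.5300,-.0939,.1195])
K=get_calibration("wrist");im,d=camera("wrist");cv2.imwrite("pics/w2.png",cv2.resize(im,None,fx=1.55,fy=1.55));print(K)
c="side";im,d=camera(c);cv2.imwrite("pics/s2.png",cv2.resize(im[170:270,220:330],None,fx=5,fy=5,interpolation=cv2.INTER_CUBIC))
```

```text
t 7.85 pos [ 0.5304 -0.0961  0.1192] shift mm [-0.3 -0.3  2.2] turn [0.0008 0.0027 0.0008] F [ 1.8  0.1 -6.5] w 0.0138
{'vertical_fov': 65.70646984690485, 'cx': 258.8930719068247, 'cy': 194.07664670497397, 'T': array([[-3.51865237e-02, -9.63003064e-01, -2.67183472e-01,
         4.57521038e-01],
       [ 9.99380414e-01, -3.41288664e-02, -8.60277678e-03,
        -9.92368514e-02],
       [-8.34168622e-04, -2.67320631e-01,  9.63607277e-01,
         2.81516970e-01],
       [ 0.00000000e+00,  0.00000000e+00,  0.00000000e+00,
         1.00000000e+00]])}
```

View pics/w2.png

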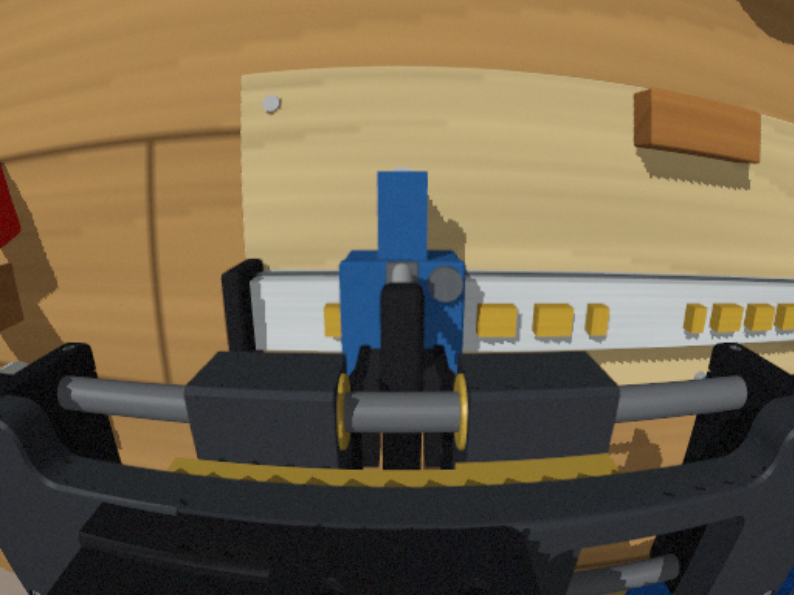

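Run:
```python
from h import *
T=np.array([[-3.51865237e-02,-9.63003064e-01,-2.67183472e-01,4.57521038e-01],[9.99380414e-01,-3.41288664e-02,-8.60277678e-03,-9.92368514e-02],[-8.34168622e-04,-2.67320631e-01,9.63607277e-01,2.81516970e-01],[0,0,0,1]])
K={"vertical_fov":65.70646984690485,"cx":258.893,"cy":194.0766,"T":T}
im=cv2.imread("pics/w2.png");hsv=cv2.cvtColor(im,cv2.COLOR_BGR2HSV).astype(int)
u=np.array([-.035,.9994]);o=np.array([.5304,-.0961])
P=lambda a,b,z:(ray2w("wrist",(a/1.55-.2,b/1.55-.2),z=z,K=K)[:2]-o)@u*1000
for row in(312,322):
    b=(abs(hsv[row,:,0]-22)<6)&(hsv[row,:,1]>170)&(hsv[row,:,2]>120)
    e=[int(x) for x in np.nonzero(np.diff(b.astype(int)))[0] if 300<x<620]
    print(row,[(x,round(float(P(x+.5,row,.055)),1)) for x in e])
print("grip",P(382,300,.145),P(422,300,.145))
```

```text
312 [(324, -40.7), (338, -33.4), (479, 39.6), (515, 59.0), (534, 69.4), (572, 91.3), (587, 100.3), (606, 112.0)]
322 [(325, -40.5), (338, -33.6), (477, 38.8), (514, 58.8), (533, 69.4), (570, 90.7), (586, 100.4), (606, 112.8)]
grip -6.714558256862655 5.581799845499142
```

View pics/s2.png

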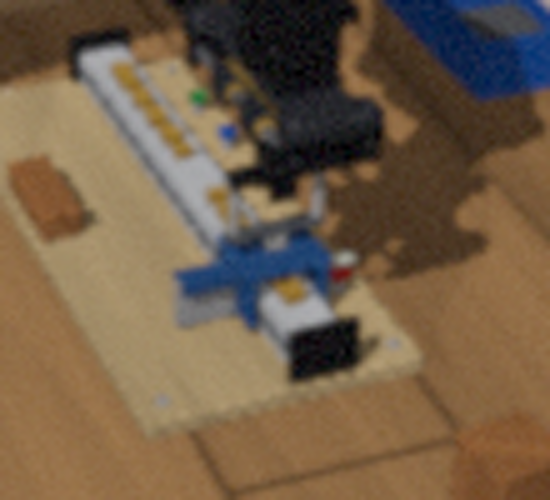

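Request:
play_rows --moves '[[[0,1,1.3],[0,0,0],-1],[[0,0,0],[0,0,0],-1],[[0,0,0],[0,0,0],-1]]'

```text
t: 8.32
position: [0.5304, -0.0945, 0.1184]
eef_rot: [-90.1, -0.0, 2.2]
contact_force: [1.3, -1.4, -5.6]
gripper_width: 0.0134
```

```bash
cat >> h.py <<'E'
def look():
    K=get_calibration("wrist");im,d=camera("wrist")
    zs=[ray2w("wrist",(x,y),d[y,x],K=K)[2] for y in range(190,215,2) for x in range(254,266,2)]
    print("grip top z",np.median(zs).round(4))
    return im
E
python3 -c "
from h import *
go([.5300,-.0948,.1195]);look()"
```

```text
t 8.325 pos [ 0.5304 -0.0945  0.1184] shift mm [-0.4 -1.1 -0.3] turn [0.0024 0.0048 0.0008] F [ 1.3 -1.4 -5.6] w 0.0134
grip top z 0.1443
```

Request:
play_rows --moves '[[[0,1.5,0],[0,0,0],-1],[[0,0,0],[0,0,0],-0.6],[[0,0,0],[0,0,0],-0.55],[[0,0,0],[0,0,0],-0.55]]'

```text
t: 8.88
position: [0.5306, -0.094, 0.1183]
eef_rot: [-90.1, -0.1, 2.2]
contact_force: [-0.2, -0.2, -0.8]
gripper_width: 0.0193
```

```bash
python3 -c "
from h import *
go([.5300,-.0948,.1195]);cv2.imwrite('pics/w3.png',look())"
```

```text
t 8.875 pos [ 0.5306 -0.094   0.1183] shift mm [-0.6 -1.2 -0.8] turn [0.0023 0.0054 0.0017] F [-0.2 -0.2 -0.8] w 0.0193
grip top z 0.1322
```

Request:
play_rows --moves '[[[0,0,0],[0,0,0],0.2],[[0,0,0],[0,0,0],0.2],[[0,0,0],[0,0,0],0.2],[[0,-20,0],[0,0,0],0.2],[[0,-35,0],[0,0,0],0.2],[[0,-40,0],[0,0,0],0.2],[[0,-20,0],[0,0,0],0.2],[[0,0,0],[0,0,0],0.2]]'

```text
t: 9.93
position: [0.5298, -0.0936, 0.236]
eef_rot: [-90.1, 0.0, 2.2]
contact_force: [-0.1, -0.2, 0.1]
gripper_width: 0.0525
```

Run:
```python
from h import *
go([.53,-.094,.22])
K=get_calibration("wrist");im,d=camera("wrist")
r=recognise("wrist","bar_grip")[:1];print(r)
p=r[0]["pixel"]
for dy in(-20,-10,0,10):
  x,y=int(p[0]),int(p[1])+dy;print(ray2w("wrist",(x,y),d[y,x],K=K).round(4))
cv2.imwrite("pics/w4.png",cv2.resize(im,None,fx=1.55,fy=1.55))
im,d=camera("side");cv2.imwrite("pics/s4.png",cv2.resize(im[170:270,220:330],None,fx=5,fy=5,interpolation=cv2.INTER_CUBIC))
```

```text
t 9.925 pos [ 0.5298 -0.0936  0.236 ] shift mm [ 0.1 16.  -0.4] turn [ 0.0013  0.0053 -0.0003] F [-0.1 -0.2  0.1] w 0.0525
[{'pixel': [257.0, 190.2], 'score': 0.87}]
[ 0.5078 -0.097   0.1331]
[ 0.5175 -0.0966  0.131 ]
[ 0.5267 -0.0963  0.1325]
[ 0.5365 -0.096   0.1319]
```

View pics/w4.png

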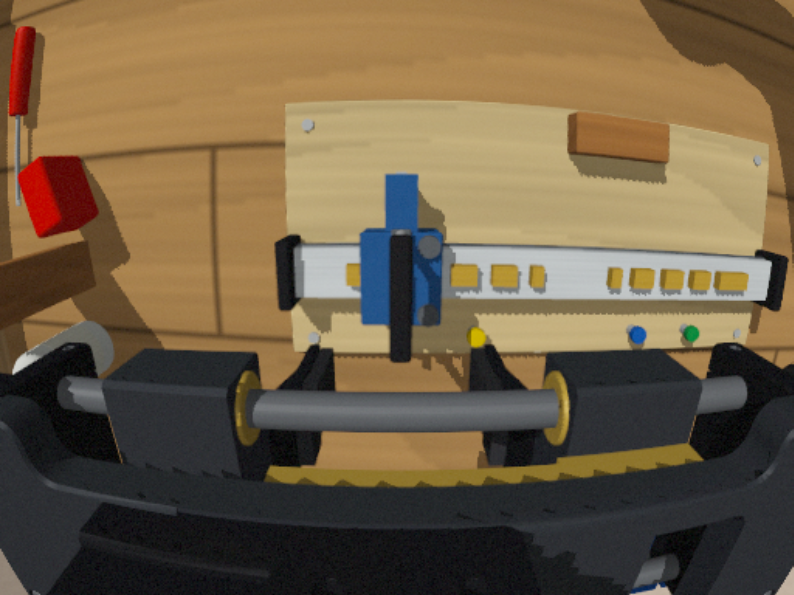

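View pics/s4.png

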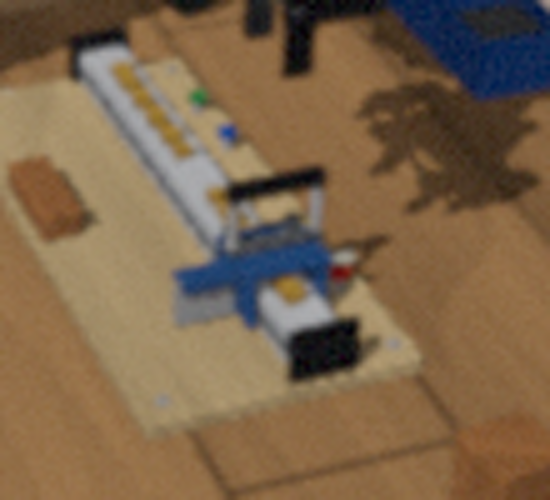

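The wrist view shows the grip at about (400, 300), its top at z ≈ 0.132, so the bar is fully down. The carriage covers the red pin, two lands on from the yellow one. The side view shows the white pointer right over the red pin at (343, 268). The hand is clear and nothing else has moved.

```bash
python3 -c "
from h import *
close_job();print(get_state()['t'])"
```

```text
the job is handed in; nothing more can be done
the job is handed in; nothing more can be done
```

The length stop is set to the red marker, with the tooth down in the notch nearest to it, and the job is handed in after about 10 s of the 42 s.

I pinched the release bar, raised it about 13 mm and slid the carriage about 130 mm. That put it about 2 mm past where I expected the notch, so I eased it back before letting go. The tooth dropped on the first release, so no to-and-fro was needed, and the bar's spring force and some carriage friction were all I felt.

- **Bar height:** the top of the grip read 0.132 m, both just after release and after I drew the hand clear. That is the fully down height; on a land it would read about 0.1415 m.
- **Position:** the side picture shows the white pointer over the red pin.
- **Bystanders:** the offcut, the only one near the carriage, lay where it was in the last pictures, and I touched nothing else.

**Disagreements:** my image estimates of the notch centre differed by up to 2.5 mm, so the drop itself is what settled it. I did not tug the carriage to test the catch.

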